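# Wind out the used label backing and open the brake at a preserves stall

### The job

The label machine on the stall has to be cleared for a new roll: turn its rewind crank clockwise (seen from above) until the drag on it suddenly drops away, which happens after an unknown number of turns, and stop within half a turn of that. Only then push the machine's brake lever over to its far side as far as it goes. Keep the jars and the oil bottle standing.

Things in the scene. Friction and masses are not known exactly. Their poses are not given: they have to be found in the camera images.
- winder: label machine, a grey low housing 180 (x) x 370 (y) x 45 mm tall, fixed to the table. Origin: centre of its underside. Its +x side is the far side, away from the robot; its yaw is within 0.35 rad of the robot's frame. On its top: the crank with a paper roll under it near its +y end; the lever near its -y end; between them a cardboard core and two steel guide rollers (up to 77 mm above the table).
- crank_axis (a point): point on the crank's upright axis, level with the middle of the crank's grip, 109 mm above the table, 85 mm to +y from the housing's middle. Does not move.
- crank_grip_center (a point): middle of the crank's grip: an upright wooden cylinder 24 mm in diameter and 50 mm tall (84 to 134 mm above the table), 50 mm from the crank's axis. It spins freely on its pin, so it can be held with the gripper's direction kept while it is led round the circle. Below it is the flat steel crank arm (top at 84 mm), and under the arm the paper roll and its disc, 62 mm in radius.
- crank (a joint): turn of the crank in rad: 0 at the start, growing clockwise seen from above; no turning back past 0. With the backing still in the brake, turning takes 8 to 11 N at the grip, even slowly; once its tail slips out, after 1.25 to 3.5 turns, different every time, only 1 or 2 N. The drag is felt only while the crank moves (it eases off at rest); nothing shows outside. It stays where it is left.
- brake: rubber brake shoe inside the housing, out of sight, which presses on the backing until the backing's tail has been wound out from under it. It cannot be reached and its place tells nothing.
- overrun: overrun catch inside the housing, out of sight: the tail strikes it if the crank is turned more than about 0.65 turn past the point where the drag drops. Fixed to the housing, cannot be reached.
- brake_lever (a joint): swing of the brake lever in rad: 0 leaning to the housing's -x (near) side, 1.0 fully over to its +x (far) side. It stays where it is left and takes about 1 N at its tip.
- brake_lever_tip (a point): centre of the black ball, 26 mm in diameter, at the lever's end, 80 mm from its pivot. The pivot lies 70 mm above the table, across the housing (along its y), 130 mm to -y from the housing's middle; the ball rides 137 mm above the table at either end of its swing and 150 mm half-way, and starts within 0.1 rad of the near end.
- jar_low_mid (a point): middle of a low jar, 76 mm in diameter, 75 mm tall, standing near the machine. Leave standing.
- jar_mid_mid (a point): middle of a jar 66 mm in diameter, 95 mm tall. Leave standing.
- jar_tall_mid (a point): middle of a jar 62 mm in diameter, 115 mm tall. Leave standing.
- oil_bottle_mid (a point): middle of an oil bottle 64 mm in diameter, 200 mm tall, standing behind the machine. Leave standing.
There are look-alikes about, which are no part of the job. Leave any black or yellow look-alike of the part that bears oil_bottle_mid alone.

How it is judged:
On the way, in this order (a step that is already met when the one before it is completed fails the run):
1. the backing is wound out: the drag has dropped away and the crank was turned at least 1.1 turns (contact force between brake and anything else below 15 N and value of joint crank above 7 rad), for 0.2 s.
2. then the brake lever is over to the far side (value of joint brake_lever above 0.88 rad), for 0.2 s.
At the end, for the whole second after the job is handed in: the backing is out of the brake (under 15 N on the shoe, which bears some 70 to 100 N while it holds the backing), the crank is at rest, the brake lever is past 0.88 of its 1.0 rad swing, and the three jars and the oil bottle stand upright (within 0.3 rad) (all of step 1 and velocity of joint crank between -0.1 and 0.1 rad/s and value of joint brake_lever above 0.88 rad and angle between each of jar_low_mid, jar_mid_mid, jar_tall_mid, oil_bottle_mid's own z axis and vertical below 0.3 rad); the robot touches nothing.
It fails at once if the crank is turned on so far (over about 0.65 turn after the drag drops) that the tail strikes the overrun catch (contact force between overrun and anything else above 1 N).
It fails at once if the brake lever is moved over half-way while the backing is still in the brake (value of joint brake_lever above 0.5 rad and contact force between brake and anything else above 15 N).
It fails at once if a jar or the oil bottle is knocked over (angle between any of jar_low_mid, jar_mid_mid, jar_tall_mid, oil_bottle_mid's own z axis and vertical above 0.6 rad).
It also fails if it takes over 72 s, if anything falls off the work surface, if the arm or the gripper's body presses on something with over 40 N, if the wrist force passes 120 N, or if a joint passes its speed limit or range.

### The arm

A 7-joint arm with a two-finger parallel gripper is mounted at the origin on the work surface. World frame = base frame: x ahead of the robot, y to its left, z up, the work surface at z = 0. Lengths are in m, angles in rad, forces in N, time in s.
With the tool pointing down it reaches from about 0.425 to 0.925 m from the base axis. Payload 6.8 kg.
Tool frame: the origin (TCP) lies on the centre line of the jaws, within the pads' length; the fingertips stand 14 mm ahead of it and the grasp point (between the pads) lies 5 mm behind it (bot.finger_overhang is the distance from the TCP to the fingertips, in m); z points along the fingers, y is the line along which they close (so a half turn about z gives the same grasp; the last joint's range is limited). The gripper opens to 85 mm and grips with 20 to 120 N. Pads are 22 mm wide; open, the fingers measure 114 mm over their backs; the gripper's body (76 mm by 85 mm) begins 54 mm behind the grasp point. The pads swing forward as they close: fully open they stand 13 mm farther back than shut.
Start: joints at [-1.296, 0.477, 0.022, 1.555, -0.011, 1.109, -0.083], TCP at [0.252, 0.626, 0.245] pointing down, gripper open.
Joint ranges: [-2.96, 2.96], [-0.34, 2.1], [-1.41, 1.46], [0.24, 2.44], [-1.37, 4.51], [0.17, 1.92], [-2.96, 2.96]. Speed limits (rad/s): [2.39, 2.39, 3.14, 3.14, 3.14, 3.14, 3.14].

### API

Orientations are given as a unit quaternion [w, x, y, z].
In Python, from station import bot gives the robot as it stands.
- The arm moves only by the shell command python3 -m inch 'ROWS' [OPENING] [FORCE]. ROWS is JSON, a list of rows, each a list of 4 numbers: the shift along the tool's x, y, z in m, then the turn about the tool's z in degrees. A call has 1 to 12 rows; each row shifts and turns the commanded pose from where the row before left it, along the tool's axes as they then stand; what a row does not reach is not made up. A row lasts 1/10 s, in which the tool goes at most 50 mm and 8.59 degrees, less where a joint would pass 70% of its speed; a pose out of reach is approached as far as the arm can. A call is refused whole if a number of a shift passes 0.05 or a number of a turn 8.59, either way. A call with a gripper value outside its range is refused whole. OPENING is the finger opening in m, from 0 to 0.0854, set as the call begins (- or left out, the last holds). The fingers move at their own pace and stop on an object; FORCE is the grip in N (left out, the last holds). Time passes only in rows, so rows that do not move let the fingers close. It gives the time, the measured TCP pose, the force, the opening and the grip force at its end, in the units of the state.
- bot.get_obs(): the state, without advancing time (a new reading comes with each control period).
- bot.read_camera(name): name is "side" or "top"; returns a dict with "color" (384x512x3 uint8, red, green, blue), "mtx" (3x3 intrinsics, pixels), "dist_coeffs" ([k1, k2, p1, p2, k3] as OpenCV has them; the pictures are not rectified), "world_from_camera" (4x4, takes a point from camera to world coordinates). Camera axes: x right, y up, looking along -z (the intrinsics and any distortion apply to the point x, -y, -z); pixel columns grow to the right and rows downward; lengths in m; the calibration is good to about 2 mm. A picture is of the moment at which its call begins. There is no depth.
- bot.hand_in(): hands the job in; it is judged then, once.
The state is a dict: "t": time; "q": joint angles; "joint_vel": joint speeds; "joint_torque": joint torques, N m; "eef_pos": TCP position; "tool_rot": TCP orientation; "contact_force": force on the tool from outside, world axes, zero at the start; "torque": the same for the moment, N m; "gripper_width": opening from 0.0 (shut) to 1.0 (fully open); "grasp_force": force on a finger pad.
Only numpy, scipy, OpenCV 4.12 (cv2) and the standard library are available. Lean on these libraries where they do the work, as an engineer would, in place of code of your own. Each camera call takes 0.05 s, during which the arm holds its last target. There are 200 camera calls.

## Working session

There is one attempt and no reset: what is moved stays moved. The work goes in short steps, Python scripts to look and compute and a shell command to move; the robot and the scene stay as the last step left them, time stands still between calls to the robot, and variables do not carry over. Pictures are saved under pics/ and viewed, at most 10 in all, crops included, and the job is handed in when it is done.

```bash
mkdir -p pics; ls; python3 - <<'E'
from station import bot
import cv2,numpy as np
for n in("side","top"):
    c=bot.read_camera(n); cv2.imwrite(f"pics/{n}0.png",c["color"][:,:,::-1]); print(n,c["mtx"],c["dist_coeffs"],np.round(c["world_from_camera"],3))
    np.savez(f"{n}0.npz",**c)
o=bot.get_obs();print(o)
E
```

```text
pics
side [[356.26843721   0.         255.15832592]
 [  0.         356.26843721 190.88583282]
 [  0.           0.           1.        ]] [-0.09854384  0.          0.          0.          0.        ] [[ 0.858  0.271 -0.436  0.173]
 [-0.513  0.413 -0.753 -0.693]
 [-0.024  0.87   0.493  0.595]
 [ 0.     0.     0.     1.   ]]
top [[358.97936983   0.         254.70739179]
 [  0.         358.97936983 190.90403262]
 [  0.           0.           1.        ]] [-0.11445076  0.          0.          0.          0.        ] [[-0.018  0.992 -0.128  0.446]
 [-1.    -0.018 -0.002  0.032]
 [-0.004  0.128  0.992  1.06 ]
 [ 0.     0.     0.     1.   ]]
{'t': 0.1, 'q': array([-1.29610846,  0.47772744,  0.02232557,  1.55637429, -0.01148229,
        1.10929962, -0.08304859]), 'joint_vel': array([-1.70755084e-03, -1.87085728e-03,  1.13965754e-03, -1.76098377e-03,
        5.55859349e-04,  5.00665352e-05, -1.83982448e-03]), 'joint_torque': array([ 4.71425956e-03, -5.97762573e+01,  1.61384013e+00, -2.81957549e+01,
        1.28214262e-02,  5.01982140e-03, -1.40664116e-05]), 'eef_pos': array([0.25192695, 0.62566029, 0.24440672]), 'tool_rot': array([-9.51315999e-05,  1.90181209e-01,  9.81748645e-01, -8.34925883e-04]), 'contact_force': array([0.73632888, 0.54408593, 0.17818894]), 'torque': array([ 0.0059178 , -0.0031584 , -0.02236731]), 'grasp_force': 0.0, 'gripper_width': 1.0014035892422366}
```

View pics/top0.png

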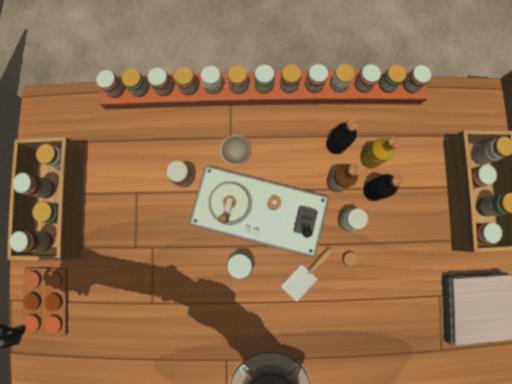

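View pics/side0.png

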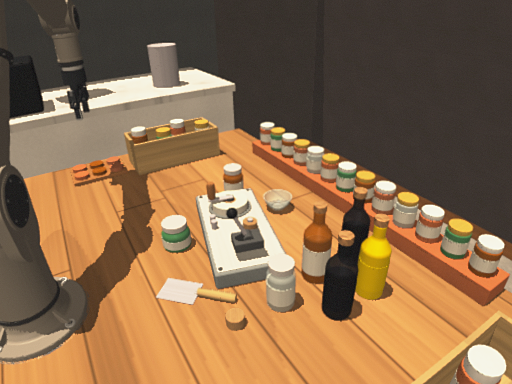

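The top view shows the housing with corners near (208,167), (327,206), (315,255) and (192,222). The crank roll is at (230,203) and the lever block at (305,220). The jars are at (180,173), (239,265) and (353,218). There are four bottles: brown (343,178), black (342,137), black (381,187) and yellow (378,151). The brown one is the oil bottle, because black and yellow are the look-alikes. I'll enlarge both views to confirm.

```bash
cat > h.py <<'E'
import numpy as np,cv2
from scipy.spatial.transform import Rotation as R
def load(n,k=0): return dict(np.load(f"{n}{k}.npz"))
def ray(c,p):
    u=cv2.undistortPoints(np.array([[p]],float),c["mtx"],c["dist_coeffs"])[0,0]
    T=c["world_from_camera"]; return T[:3,3],T[:3,:3]@np.array([u[0],-u[1],-1])
def plane(c,p,z):
    o,d=ray(c,p); return o+d*(z-o[2])/d[2]
def proj(c,P):
    T=np.linalg.inv(c["world_from_camera"]); q=T[:3,:3]@np.array(P)+T[:3,3]
    return cv2.projectPoints(np.array([[q[0],-q[1],-q[2]]]),np.zeros(3),np.zeros(3),c["mtx"],c["dist_coeffs"])[0][0,0]
def tri(c1,p1,c2,p2):
    o1,d1=ray(c1,p1);o2,d2=ray(c2,p2)
    s=np.linalg.lstsq(np.c_[d1,-d2],o2-o1,rcond=None)[0]
    a=o1+s[0]*d1;b=o2+s[1]*d2; return (a+b)/2,np.linalg.norm(a-b)
E
python3 - <<'E'
from h import *
t=load("top");s=load("side")
a=t["color"][155:265,180:330][:,:,::-1]; b=s["color"][170:290,180:330][:,:,::-1]
a=cv2.resize(a,(600,440),interpolation=cv2.INTER_CUBIC);
cv2.imwrite("pics/crop_top.png",a); cv2.imwrite("pics/crop_side.png",cv2.resize(b,(750,600),interpolation=cv2.INTER_CUBIC))
hsv=cv2.cvtColor(t["color"],cv2.COLOR_RGB2HSV)
m=((hsv[...,1]<60)&(hsv[...,2]>120)).astype(np.uint8); m[:160]=0;m[258:]=0;m[:,:188]=0;m[:,332:]=0
m=cv2.morphologyEx(m,cv2.MORPH_OPEN,np.ones((3,3)))
cs=max(cv2.findContours(m,0,1)[0],key=cv2.contourArea)
r=cv2.minAreaRect(cs); bx=cv2.boxPoints(r);print(r,bx)
P=np.array([plane(t,p,.045) for p in bx]);print(P.round(4)); c=P.mean(0);print("c",c)
for i in range(4):
    d=P[(i+1)%4]-P[i];print(np.linalg.norm(d),np.arctan2(d[1],d[0]))
E
```

```text
((258.99072265625, 210.72341918945312), (128.96829223632812, 61.938514709472656), 14.470293045043945) [[188.81364 224.59708]
 [204.29071 164.62341]
 [329.1678  196.84976]
 [313.69073 256.82343]]
[[ 0.4849  0.2219  0.045 ]
 [ 0.657   0.1778  0.045 ]
 [ 0.5567 -0.179   0.045 ]
 [ 0.3884 -0.1285  0.045 ]]
c [0.52172002 0.02307135 0.045     ]
0.17764091329412107 -0.2511091763401901
0.37058285328090773 -1.8448738549644559
0.17570621043610096 2.8503054380666875
0.3634844319415505 1.301984157727689
```

View pics/crop_top.png

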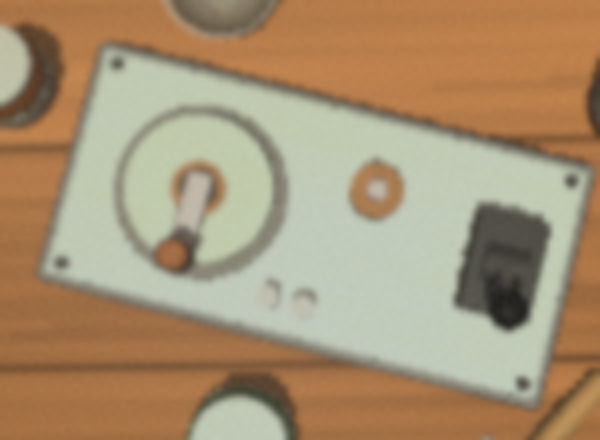

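View pics/crop_side.png

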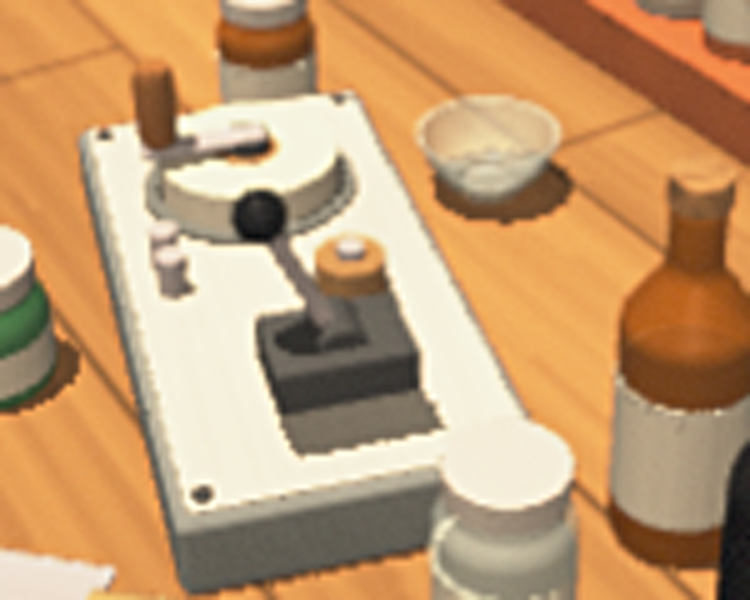

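The crops confirm the parts. The wooden crank grip is at top (223.5,218.5) and side (211,191). The lever ball is at top (307,231) and side (232,213). The brown bottle stands behind the machine and fits oil_bottle, as it is the only one that isn't black or yellow. Next I'll work out the poses.

```bash
python3 - <<'E'
from h import *
t=load("top");s=load("side")
f=lambda x,y:(x/4+180-.375,y/4+155-.375)
g=lambda x,y:(x/5+180-.4,y/5+170-.4)
C=np.array([plane(t,f(*p),.045) for p in[(105,44),(595,165),(540,405),(40,275)]]);S=np.array([plane(t,f(*p),.045) for p in[(117,62),(572,181),(523,384),(62,262)]])
for P in(C,S):
    c=P.mean(0); ex=(P[0]-P[3]+P[1]-P[2]);ey=(P[0]-P[1]+P[3]-P[2])
    print(c.round(4),np.arctan2(ex[1],ex[0]),np.arctan2(-ey[0],ey[1]),np.linalg.norm(ex)/2,np.linalg.norm(ey)/2)
yaw=np.arctan2(-ey[0],ey[1])
X=np.array([np.cos(yaw),np.sin(yaw),0]);Y=np.array([-X[1],X[0],0])
ax=c+Y*.085;ax[2]=.109
print("axis",ax,"pivot",c-Y*.13)
gp=plane(t,f(174,254),.134);print("grip top",gp, gp-ax,np.linalg.norm((gp-ax)[:2]))
print("grip mid tri",tri(t,f(174,254),s,g(155,70)))
b=tri(t,f(508,306),s,g(260,216));print("ball",b,(b[0]-c)@X,(b[0]-c)@Y)
print("hub top",plane(t,f(199,185),.084))
print("side proj of axis@.084",proj(s,[*ax[:2],.084]), proj(t,[*ax[:2],.084]))
for n,p,z in(("jarA",(180,172),.115),("jarB",(239.5,264.5),.075),("jarC",(355,219),.095),("oil",(351,170),.2)):
    q=plane(t,p,z);print(n,q,(q-c)@X,(q-c)@Y)
E
```

```text
[0.5232 0.0212 0.045 ] -0.2686797634804171 -0.26713690545397223 0.17330485885024932 0.3632947006472644
[0.523  0.0222 0.045 ] -0.2713430250999418 -0.2762028720936768 0.14828946159749207 0.3366879397519952
axis [0.54618184 0.1040177  0.109     ] pivot [ 0.48755039 -0.10283334  0.045     ]
grip top [0.49685269 0.11612791 0.134     ] [-0.04932915  0.01211021  0.025     ] 0.05079391565393499
grip mid tri (array([0.49818899, 0.11580471, 0.13222051]), np.float64(0.002661785233218701))
ball (array([ 0.45839613, -0.09370224,  0.16563718]), np.float64(0.0012077960325050784)) -0.03053934376626771 -0.1291654870567808
hub top [0.54645159 0.10320485 0.084     ]
side proj of axis@.084 [228.63939099 195.76639852] [229.07919158 200.97839861]
jarA [0.62364751 0.23343032 0.115     ] 0.03923816373875816 0.2306328389908888
jarB [0.37349816 0.07825334 0.075     ] -0.15911254580633982 0.013120563005574242
jarC [ 0.48954488 -0.23674451  0.095     ] 0.03843706641418673 -0.25829174513322695
oil [ 0.60502891 -0.20398933  0.2       ] 0.1406115170695909 -0.19528505336262503
```

```bash
python3 -m inch '[[0,0,0,-7.3],[0,0,0,-7.3],[0,0,0,-7.3],[0,0,0,0]]' 0.06
python3 -m inch '[[-0.02,-0.04,0,0],[-0.02,-0.04,0,0],[-0.02,-0.04,0,0],[-0.02,-0.04,0,0],[-0.02,-0.04,0,0],[-0.02,-0.04,0,0],[-0.02,-0.04,0,0],[-0.02,-0.04,0,0],[-0.02,-0.04,0,0],[-0.02,-0.04,0,0],[-0.02,-0.04,0,0],[0,0,0,0]]'
```

```text
t: 0.5
eef_pos: [0.2521, 0.6258, 0.2448]
tool_rot: [-0.0, -0.0, 1.0, -0.0]
contact_force: [-1.3, -0.4, 0.2]
gripper_width: 0.706
grasp_force: 0.0
t: 1.7
eef_pos: [0.4744, 0.1792, 0.2454]
tool_rot: [0.001, 0.007, 1.0, -0.001]
contact_force: [-0.7, -0.2, 1.1]
gripper_width: 0.7
grasp_force: 0.0
```

```bash
python3 -m inch '[[-0.008,-0.021,0,0],[-0.008,-0.021,0,0],[-0.0075,-0.021,0,0],[0,0,0.03,0],[0,0,0.03,0],[0,0,0.015,0],[0,0,0,0]]'
python3 - <<'E'
from h import *
from station import bot
for n in("side","top"):
    c=bot.read_camera(n); np.savez(f"{n}1.npz",**c)
t=load("top",1)["color"][160:260,170:320];s=load("side",1)["color"][120:220,150:300]
cv2.imwrite("pics/c1.png",cv2.resize(np.vstack([t,s])[:,:,::-1],None,fx=3,fy=3,interpolation=cv2.INTER_CUBIC))
E
```

```text
t: 2.4
eef_pos: [0.4935, 0.1229, 0.1681]
tool_rot: [-0.002, 0.001, 1.0, -0.001]
contact_force: [-0.7, -0.5, 0.3]
gripper_width: 0.701
grasp_force: 0.0
```

View pics/c1.png

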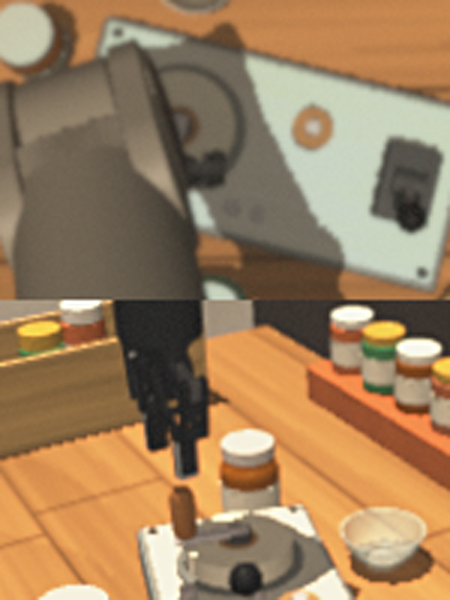

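The side view shows the open fingers above the wooden grip (182,512 in the crop), slightly off to +y. I'll correct by 4 and 7 mm, then lower and close.

```bash
python3 -m inch '[[-0.004,-0.007,0,0],[0,0,0,0],[0,0,0.02,0],[0,0,0.02,0],[0,0,0.022,0],[0,0,0,0],[0,0,0,0]]'
python3 -m inch '[[0,0,0,0],[0,0,0,0],[0,0,0,0],[0,0,0,0],[0,0,0,0],[0,0,0,0]]' 0 50
```

```text
t: 3.2
eef_pos: [0.4997, 0.1159, 0.1089]
tool_rot: [0.0, 0.001, 1.0, 0.0]
contact_force: [0.5, -0.0, -0.2]
gripper_width: 0.702
grasp_force: 0.0
t: 3.8
eef_pos: [0.5001, 0.1168, 0.1096]
tool_rot: [0.001, 0.0, 1.0, 0.001]
contact_force: [-2.1, 1.2, 5.8]
gripper_width: 0.27
grasp_force: 48.7
```

```bash
python3 - <<'E'
import numpy as np
for k in range(3):
    a=np.radians(164-120*k-10*np.arange(13)); x=-.05*np.cos(a);y=.05*np.sin(a)
    x=np.round(x,4);y=np.round(y,4)
    print('['+','.join('[%g,%g,0,0]'%(round(dx,4),round(dy,4)) for dx,dy in zip(np.diff(x),np.diff(y)))+']')
E
```

```text
[[-0.0032,0.0081,0,0],[-0.0044,0.0075,0,0],[-0.0058,0.0066,0,0],[-0.0067,0.0055,0,0],[-0.0077,0.0042,0,0],[-0.0082,0.0028,0,0],[-0.0086,0.0014,0,0],[-0.0087,-0.0002,0,0],[-0.0086,-0.0016,0,0],[-0.0081,-0.0032,0,0],[-0.0075,-0.0044,0,0],[-0.0066,-0.0058,0,0]]
[[-0.0055,-0.0067,0,0],[-0.0042,-0.0077,0,0],[-0.0028,-0.0082,0,0],[-0.0014,-0.0086,0,0],[0.0002,-0.0087,0,0],[0.0016,-0.0086,0,0],[0.0032,-0.0081,0,0],[0.0044,-0.0075,0,0],[0.0058,-0.0066,0,0],[0.0067,-0.0055,0,0],[0.0077,-0.0042,0,0],[0.0082,-0.0028,0,0]]
[[0.0086,-0.0014,0,0],[0.0087,0.0002,0,0],[0.0086,0.0016,0,0],[0.0081,0.0032,0,0],[0.0075,0.0044,0,0],[0.0066,0.0058,0,0],[0.0055,0.0067,0,0],[0.0042,0.0077,0,0],[0.0028,0.0082,0,0],[0.0014,0.0086,0,0],[-0.0002,0.0087,0,0],[-0.0016,0.0086,0,0]]
```

```bash
python3 -m inch '[[-0.003,0.008,0,0],[-0.0045,0.0075,0,0],[-0.006,0.0065,0,0],[-0.0065,0.0055,0,0],[-0.0075,0.004,0,0],[-0.008,0.003,0,0],[-0.0085,0.0015,0,0],[-0.0085,0,0,0],[-0.0085,-0.0015,0,0],[-0.008,-0.003,0,0],[-0.0075,-0.0045,0,0],[-0.0065,-0.006,0,0]]'
```

```text
t: 5.0
eef_pos: [0.5821, 0.1399, 0.1096]
tool_rot: [-0.0, -0.001, 1.0, 0.002]
contact_force: [-4.6, 5.3, 6.8]
gripper_width: 0.263
grasp_force: 49.1
```

```bash
python3 -m inch '[[-0.0055,-0.0065,0,0],[-0.004,-0.0075,0,0],[-0.003,-0.008,0,0],[-0.0015,-0.0085,0,0],[0,-0.0085,0,0],[0.0015,-0.0085,0,0],[0.003,-0.008,0,0],[0.0045,-0.0075,0,0],[0.006,-0.0065,0,0],[0.0065,-0.0055,0,0],[0.0075,-0.004,0,0],[0.008,-0.003,0,0]]'
python3 -m inch '[[0.0085,-0.0015,0,0],[0.0085,0,0,0],[0.0085,0.0015,0,0],[0.008,0.003,0,0],[0.0075,0.0045,0,0],[0.0065,0.006,0,0],[0.0055,0.0065,0,0],[0.004,0.0075,0,0],[0.003,0.008,0,0],[0.0015,0.0085,0,0],[0,0.0085,0,0],[-0.0015,0.0085,0,0]]'
```

```text
t: 6.2
eef_pos: [0.5623, 0.0553, 0.1097]
tool_rot: [0.004, 0.0, 1.0, 0.001]
contact_force: [6.0, 1.5, -3.5]
gripper_width: 0.267
grasp_force: 49.1
t: 7.4
eef_pos: [0.4994, 0.114, 0.1095]
tool_rot: [-0.0, 0.001, 1.0, -0.001]
contact_force: [-3.0, -6.9, 9.6]
gripper_width: 0.269
grasp_force: 50.2
```

```bash
python3 -m inch '[[-0.003,0.008,0,0],[-0.0045,0.0075,0,0],[-0.006,0.0065,0,0],[-0.0065,0.0055,0,0],[-0.0075,0.004,0,0],[-0.008,0.003,0,0],[-0.0085,0.0015,0,0],[-0.0085,0,0,0],[-0.0085,-0.0015,0,0],[-0.008,-0.003,0,0],[-0.0075,-0.0045,0,0],[-0.0065,-0.006,0,0]]'
```

```text
t: 8.6
eef_pos: [0.5822, 0.1399, 0.1096]
tool_rot: [-0.0, -0.001, 1.0, 0.002]
contact_force: [-4.4, 5.5, 6.4]
gripper_width: 0.269
grasp_force: 50.4
```

Drag is still about 7 N.

```bash
python3 -m inch '[[-0.0055,-0.0065,0,0],[-0.004,-0.0075,0,0],[-0.003,-0.008,0,0],[-0.0015,-0.0085,0,0],[0,-0.0085,0,0],[0.0015,-0.0085,0,0],[0.003,-0.008,0,0],[0.0045,-0.0075,0,0],[0.006,-0.0065,0,0],[0.0065,-0.0055,0,0],[0.0075,-0.004,0,0],[0.008,-0.003,0,0]]'
```

```text
t: 9.8
eef_pos: [0.5597, 0.0546, 0.1095]
tool_rot: [0.001, 0.001, 1.0, 0.0]
contact_force: [0.6, 0.8, 7.5]
gripper_width: 0.267
grasp_force: 50.2
```

The drag dropped from about 6 N to under 1 N. A further 25° of motion will confirm it, which stays well within half a turn.

```bash
python3 -m inch '[[0.0085,-0.0015,0,0],[0.0085,0,0,0],[0.0045,0.001,0,0]]'
```

```text
t: 10.1
eef_pos: [0.5376, 0.0543, 0.1095]
tool_rot: [0.001, 0.0, 1.0, 0.0]
contact_force: [0.3, -0.6, 7.6]
gripper_width: 0.266
grasp_force: 50.3
```

```bash
python3 -m inch '[[0,0,0,0],[0,0,0,0],[0,0,0,0],[0,0,0,0],[0,0,0,0],[0,0,-0.02,0],[0,0,-0.03,0],[0,0,-0.03,0],[0,0,-0.02,0],[0,0,0,0]]' 0.06
python3 -m inch '[[0.012,-0.018,0,0],[0.012,-0.018,0,0],[0.012,-0.018,0,0],[0.012,-0.018,0,0],[0,0,0,7.75],[0,0,0,7.75],[0,0,0,0],[0,0,0,0]]'
python3 - <<'E'
from h import *
from station import bot
c=bot.read_camera("side");np.savez("side2.npz",**c)
t=load("top",0);s=load("side",0)
for n,cc,roi in(("top",t,(295,320,222,240)),("side",s,(222,242,204,222))):
    x0,x1,y0,y1=roi;v=cc["color"][y0:y1,x0:x1].max(2);m=(v<(45)).astype(np.uint8)
    k=cv2.connectedComponentsWithStats(m);i=1+k[2][1:,4].argmax();print(n,k[2][i],k[3][i]+[x0,y0])
    p=k[3][i]+[x0,y0]; print(plane(cc,p,.139))
E
```

```text
t: 11.1
eef_pos: [0.5397, 0.0547, 0.2112]
tool_rot: [0.003, 0.0, 1.0, 0.001]
contact_force: [-0.0, 0.8, -0.8]
gripper_width: 0.703
grasp_force: 0.0
t: 11.9
eef_pos: [0.4891, -0.0179, 0.2078]
tool_rot: [-0.001, 0.134, 0.991, -0.0]
contact_force: [-0.2, -0.5, -0.1]
gripper_width: 0.699
grasp_force: 0.0
top [ 8  5  8  9 51] [306.35294118 231.        ]
[ 0.45965997 -0.09698987  0.139     ]
side [ 5  5 10  9 57] [231.71929825 213.54385965]
[ 0.47427423 -0.0593271   0.139     ]
```

```bash
python3 - <<'E'
from h import *
t=load("top",0);s=load("side",0);s2=load("side",2)
F=lambda p:((p[0]-180+.375)*4,(p[1]-155+.375)*4); G=lambda p:((p[0]-180+.4)*5,(p[1]-170+.4)*5)
for n,P in(("pivot",[.4875,-.1028,.07]),("ballnear",[.4454,-.091,.137]),("corner far -y",[.559,-.183,.045]),("corner near -y",[.386,-.13,.045]),("griptop",[.4978,.116,.134]),("screw near -y",[.406,-.118,.045])):
    print(n,np.round(F(proj(t,P))),np.round(G(proj(s,P))),np.round(G(proj(s2,P))))
cv2.imwrite("pics/s2.png",cv2.resize(s2["color"][100:290,160:350][:,:,::-1],None,fx=3,fy=3,interpolation=cv2.INTER_CUBIC))
E
```

```text
pivot [500. 267.] [336. 376.] [336. 376.]
ballnear [498. 328.] [237. 275.] [237. 275.]
corner far -y [604. 166.] [558. 457.] [558. 457.]
corner near -y [539. 412.] [171. 528.] [171. 528.]
griptop [174. 253.] [152.  67.] [152.  67.]
screw near -y [521. 384.] [199. 497.] [199. 497.]
```

View pics/s2.png

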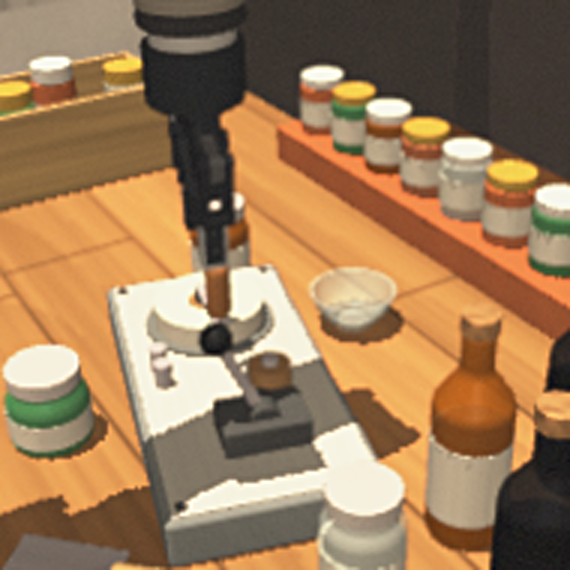

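```bash
python3 -m inch '[[0.002,-0.02,0,0],[0.002,-0.02,0,0],[0.002,-0.02,0,0],[0.002,-0.023,0,0],[0,0,0,0],[0,0,0.015,0],[0,0,0.015,0],[0,0,0.013,0],[0,0,0,0],[0,0,0,0]]'
python3 - <<'E'
from h import *
from station import bot
c=bot.read_camera("side");np.savez("side3.npz",**c)
print(bot.get_obs()["eef_pos"])
cv2.imwrite("pics/s3.png",cv2.resize(c["color"][130:270,180:320][:,:,::-1],None,fx=4,fy=4,interpolation=cv2.INTER_CUBIC))
p=bot.get_obs()["eef_pos"]
for dz in(.0,-.014,):print((proj(c,p+[0,0,dz])-[180,130])*4)
E
```

```text
t: 12.95
eef_pos: [0.46, -0.0949, 0.1653]
tool_rot: [-0.0, 0.134, 0.991, -0.0]
contact_force: [0.1, 1.5, 0.2]
gripper_width: 0.704
grasp_force: 0.0
[ 0.46023122 -0.09504078  0.16571813]
[211.53698496 331.04083258]
[212.92343572 352.09321851]
```

View pics/s3.png

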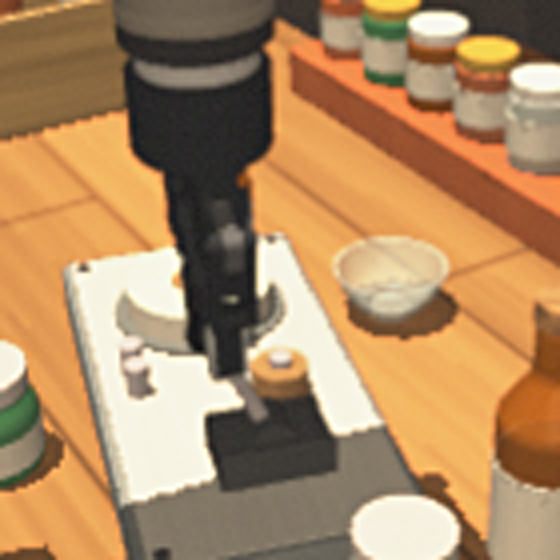

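The fingers cover the ball, which was at about (207,334), and the TCP projects to (211,331). Both views therefore put the ball about 165 mm high, between the pads. I'll close gently and read the width.

```bash
python3 -m inch '[[0,0,0,0],[0,0,0,0],[0,0,0,0],[0,0,0,0],[0,0,0,0],[0,0,0,0]]' 0.01 20
```

```text
t: 13.6
eef_pos: [0.4597, -0.0961, 0.1658]
tool_rot: [0.0, 0.135, 0.991, -0.0]
contact_force: [-3.3, -2.8, 5.6]
gripper_width: 0.287
grasp_force: 19.5
```

The width is 24.5 mm, so the ball is held. Next I carry it along the arc to the far side.

```bash
python3 -m inch '[[-0.006,0,-0.002,0],[-0.006,0,-0.002,0],[-0.006,0,-0.0015,0],[-0.006,0,-0.0005,0],[-0.006,0,0,0],[-0.006,0,0,0],[-0.006,0,0.0005,0],[-0.006,0,0.001,0],[-0.006,0,0.002,0],[0,0,0,0]]'
```

```text
t: 14.6
eef_pos: [0.5133, -0.1109, 0.1678]
tool_rot: [0.001, 0.135, 0.991, -0.001]
contact_force: [-0.9, -4.5, 0.7]
gripper_width: 0.283
grasp_force: 19.6
```

```bash
python3 -m inch '[[-0.005,0,0.0015,0],[-0.005,0,0.002,0],[-0.005,0,0.0025,0],[0,0,0,0]]'
python3 -m inch '[[-0.004,0,0.002,0],[-0.003,0,0.0015,0],[0,0,0,0],[0,0,0,0]]'
```

```text
t: 15.0
eef_pos: [0.5279, -0.115, 0.1619]
tool_rot: [0.001, 0.135, 0.991, -0.001]
contact_force: [-0.4, -4.5, 3.1]
gripper_width: 0.284
grasp_force: 19.5
t: 15.4
eef_pos: [0.5345, -0.1169, 0.1586]
tool_rot: [0.001, 0.136, 0.991, -0.001]
contact_force: [-0.4, -5.1, 1.5]
gripper_width: 0.272
grasp_force: 19.4
```

```bash
python3 -m inch '[[-0.004,0,0.002,0],[-0.004,0,0.002,0],[0,0,0,0]]'
python3 - <<'E'
from h import *
from station import bot
c=bot.read_camera("side");t=bot.read_camera("top")
a=c["color"][130:270,180:320];b=t["color"][150:290,240:380]
cv2.imwrite("pics/s4.png",cv2.resize(np.hstack([a,b])[:,:,::-1],(800,400),interpolation=cv2.INTER_CUBIC))
E
```

```text
t: 15.7
eef_pos: [0.5437, -0.1186, 0.1551]
tool_rot: [0.003, 0.135, 0.991, -0.0]
contact_force: [2.6, -3.0, 2.5]
gripper_width: 0.122
grasp_force: 1.9
```

View pics/s4.png

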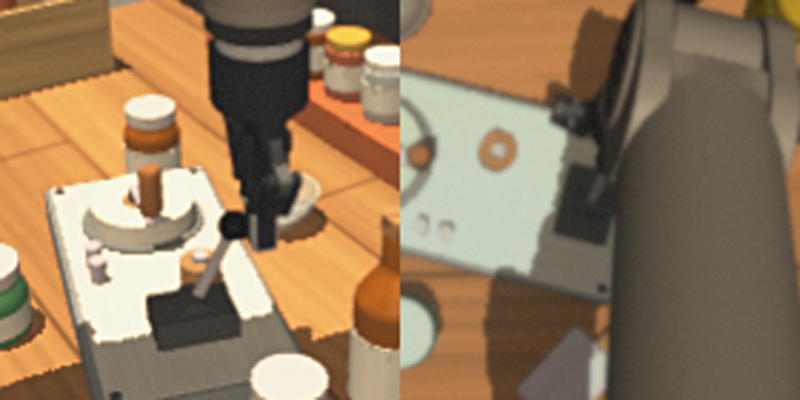

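The side view shows the ball at (234,224), over to the far side, with the fingers slipped just past it. I'll open, lift straight up and back away to measure the lever.

```bash
python3 -m inch '[[0,0,0,0],[0,0,0,0],[0,0,0,0],[0,0,0,0],[0,0,-0.03,0],[0,0,-0.03,0],[0,0,-0.03,0],[0.02,0.04,0,0],[0.02,0.04,0,0],[0.02,0.04,0,0],[0.02,0.04,0,0],[0,0,0,0]]' 0.06
python3 - <<'E'
from h import *
from station import bot
for n in("side","top"):np.savez(f"{n}5.npz",**bot.read_camera(n))
s=load("side",5);t=load("top",5)
a=s["color"][130:270,180:320];b=t["color"][150:290,240:380]
cv2.imwrite("pics/s5.png",cv2.resize(np.hstack([a,b])[:,:,::-1],(800,400),interpolation=cv2.INTER_CUBIC))
E
```

```text
t: 17.0
eef_pos: [0.505, 0.0649, 0.2441]
tool_rot: [-0.001, 0.13, 0.992, 0.001]
contact_force: [-0.6, -0.1, 0.4]
gripper_width: 0.704
grasp_force: 0.0
```

View pics/s5.png

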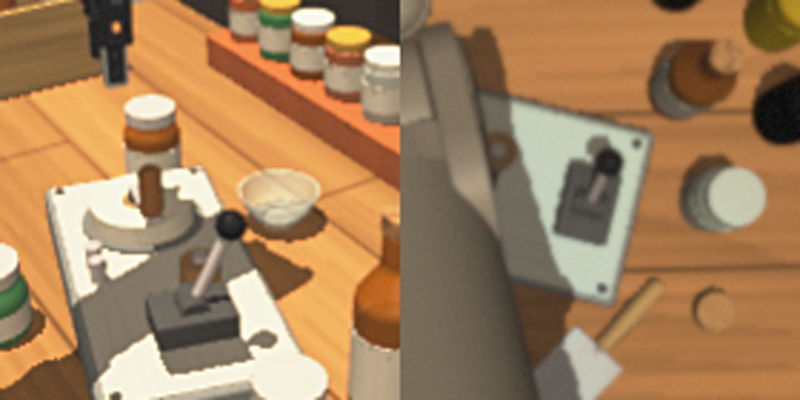

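```bash
python3 - <<'E'
from h import *
s=load("side",5);t=load("top",5);k=140/400
ps=(180+230*k-.3,130+225*k-.3);pt=(240+208*k-.3,150+161*k-.3)
b,e=tri(t,pt,s,ps);print(b,e)
c=np.array([.523,.0217,.045]);X=np.array([np.cos(.272),-np.sin(.272),0])
print((b-c)@X, (np.array([.4584,-.0937,0.1656])-c)@X)
E
```

```text
[ 0.52126338 -0.11103203  0.16443664] 3.136219762734809e-05
0.03398680721206318 -0.03122182930054742
```

The ball has moved from -31 mm to +34 mm across the housing, so the lever is near its end but maybe not at the stop. I'll push it home with closed fingers from behind.

```bash
python3 -m inch '[[-0.005,-0.03,0,0],[-0.005,-0.03,0,0],[-0.005,-0.03,0,0],[-0.005,-0.03,0,0],[-0.005,-0.03,0,0],[-0.003,-0.015,0,0],[0,0,0,0],[0,0,0,0]]' 0
python3 -m inch '[[0,0,0.025,0],[0,0,0.025,0],[0,0,0.025,0],[0,0,0,0]]'
```

```text
t: 17.9
eef_pos: [0.4891, -0.1094, 0.2442]
tool_rot: [-0.0, 0.136, 0.991, 0.0]
contact_force: [-0.9, 1.5, -0.2]
gripper_width: -0.003
grasp_force: 0.0
t: 18.3
eef_pos: [0.4872, -0.1072, 0.1666]
tool_rot: [-0.003, 0.134, 0.991, -0.0]
contact_force: [-0.7, -0.3, 0.5]
gripper_width: -0.002
grasp_force: 0.0
```

```bash
python3 -m inch '[[-0.004,0.005,0,0],[-0.005,0,0,0],[-0.004,0,0,0],[0,0,0,0]]'
python3 -m inch '[[-0.003,0,0,0],[0,0,0,0],[0,0,0,0]]'
```

```text
t: 18.7
eef_pos: [0.5017, -0.1062, 0.1698]
tool_rot: [-0.002, 0.135, 0.991, 0.001]
contact_force: [-8.5, 3.9, 5.6]
gripper_width: -0.0
grasp_force: 4.6
t: 19.0
eef_pos: [0.5019, -0.1065, 0.1692]
tool_rot: [-0.005, 0.135, 0.991, 0.001]
contact_force: [-15.4, 6.3, 9.9]
gripper_width: 0.005
grasp_force: 8.1
```

```bash
python3 -m inch '[[-0.003,0,0,0],[0,0,0,0],[0,0,0,0]]'
```

```text
t: 19.3
eef_pos: [0.502, -0.1069, 0.1686]
tool_rot: [-0.008, 0.135, 0.991, 0.001]
contact_force: [-21.8, 6.8, 14.3]
gripper_width: -0.002
grasp_force: 11.7
```

The TCP doesn't advance while the force climbs past 20 N, so the lever is at its stop. I'll back off, check and hand in.

```bash
python3 -m inch '[[0.01,0,0,0],[0.015,0,0,0],[0,0,-0.03,0],[0,0,-0.03,0],[0,0,-0.03,0],[0.01,0.04,0,0],[0.01,0.04,0,0],[0.01,0.04,0,0],[0.01,0.04,0,0],[0.01,0.04,0,0],[0,0,0,0],[0,0,0,0]]'
python3 - <<'E'
from h import *
from station import bot
for n in("side","top"):np.savez(f"{n}6.npz",**bot.read_camera(n))
s=load("side",6);t=load("top",6)
a=s["color"][130:310,180:360];b=t["color"][140:290,220:400]
b=cv2.resize(b,(400,400));a=cv2.resize(a,(400,400),interpolation=cv2.INTER_CUBIC)
cv2.imwrite("pics/s6.png",np.hstack([a,b])[:,:,::-1])
E
```

```text
t: 20.5
eef_pos: [0.491, 0.1047, 0.2603]
tool_rot: [0.001, 0.134, 0.991, 0.0]
contact_force: [-0.8, -1.5, -0.1]
gripper_width: 0.002
grasp_force: 0.0
```

View pics/s6.png

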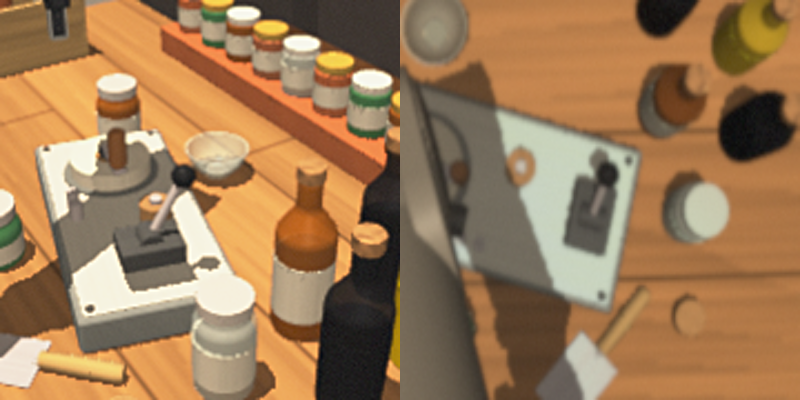

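The lever ball, at side (182,174), is at its far stop, and the jars and bottle are all standing. I'm handing in.

```bash
python3 -c "
from station import bot
print(bot.hand_in())"
```

```text
the job is handed in; nothing more can be done
None
```

I handed the job in at about 20 s; no verdict came back. The drag dropped between 1.33 and 1.67 turns and I stopped about 25° after noticing, so within half a turn; the brake lever was then pushed to its far stop, and the jars and oil bottle were still standing.

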